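# Ready the pouch laminator after a jam

## Task

A jam has just been cleared from the laminator. With the fingertips, first press its raised green release lever down flush so that the rollers are closed again, then slide the orange selector from off past the click at cold (blue mark) right to its end stop at hot (red mark), and leave it there. Only push: lift nothing, do not shove the laminator out of place, and leave the craft things standing around and on it where they are.

Things in the scene. Friction and masses are not known exactly. Their poses are not given: they have to be found in the camera images.
- laminator: White pouch laminator, loose on rubber feet, about 3.4 kg (20 N sideways can slide it). 190 mm (its x) by 400 (its y) by 85 high; origin under its centre on the table, z up. Entry tray on its -x side, out to 200 mm from the origin, 60 mm high. Cover flat, 85 mm up; its -y end is the grey control deck with the green release lever and the orange selector, with a white, blue and red dot by its slot.
- release (a joint): Hinge of the release lever in rad: 0 = down flush, rollers closed; it starts raised, 0.45 to 0.75. Stiff hinge (about 0.08 N m, so 2 to 4 N at the finger), no spring; it stays where it is left.
- release_hinge (a point): On the release lever's upper face, above its hinge; 45 mm along the laminator's +x and 45 mm along its -y from its origin. Green lever, 60 mm long, 30 wide, 6 thick, running from the hinge towards -x. Flush, its upper face is 91 mm above the laminator's origin, level with the black rims beside it. A fingertip about 20 mm from the hinge, moved straight down, closes it.
- release_tip (a point): Middle of the upper edge of the free end of the release lever, 60 mm from release_hinge; moves with the lever.
- selector (a joint): Travel of the selector in m along the laminator's +y: 0 = off (white dot, where it starts), 0.018 = first click, cold (blue dot), 0.036 = end stop, hot (red dot). A detent holds it at each: getting over each hump takes about 4 N, after which it snaps on into the next notch.
- selector_top (a point): Top centre of the selector, an upright orange paddle 10 mm thick along its travel (laminator's y), 22 wide (x), 18 above the deck; 103 mm above the laminator's origin. At off it is 35 mm along the laminator's -x and 150 mm along its -y from the origin. The deck behind it (-y) is free for 45 mm to the laminator's end: fingertips fit there, just above the deck.
- spool_blue: Bystander: spool of blue thread, 33 mm across, 48 mm high, standing on the laminator's cover at the end away from the controls. Origin under its centre.
- spool_white: Bystander: spool of white thread, 33 mm across, 48 mm high, on the table past the control end. Origin under its centre.
- glue: Bystander: yellow glue bottle, 44 mm across, 122 mm high, on the table near the entry tray at the control end. Origin under its centre.
- bead_tub: Bystander: clear tub of coloured beads, 90 by 120 by 50 mm, behind the laminator. Origin under its centre.
- pin_tin: Bystander: round steel tin with a red pincushion, 74 mm across, 40 mm high, past the end away from the controls. Origin under its centre.
- marker: Bystander: white marker pen with a red cap lying on the table, 138 mm long, 17 mm thick. Origin under its middle.
- scissors: Bystander: orange-handled scissors lying on the table, about 190 mm long, 12 mm thick. Origin near the pivot, on the table.

How it is judged:
On the way, in this order (a step that is already met when the one before it is completed fails the run):
1. the release lever is pressed down flush (value of joint release below 0.06 rad), for 0.2 s.
2. the selector is past cold and at the hot stop (value of joint selector above 0.033 m), for 0.2 s.
At the end, for the whole second after the job is handed in: The release lever is flush (within 0.06 rad, 3.5 mm at its tip), the selector is at the hot stop (within 3 mm), and the laminator stands still within 15 mm of where it was (value of joint release below 0.06 rad and value of joint selector above 0.033 m and distance of laminator from where it was at the start of the episode below 0.015 m and linear speed of laminator below 0.01 m/s); the robot touches nothing.
It fails at once if the laminator is shoved more than 15 mm or lifted (distance of laminator from where it was at the start of the episode above 0.015 m or angle between laminator's own z axis and vertical above 0.05 rad).
It fails at once if the arm or the body of the gripper, not the fingers, bears on the laminator (contact force between the arm and laminator above 3 N).
It fails at once if a bystander is moved more than 20 mm, lifted or knocked over (distance of any of spool_blue, spool_white, glue, bead_tub, pin_tin, marker, scissors from where it was at the start of the episode above 0.02 m or angle between any of spool_blue, spool_white, glue's own z axis and vertical above 0.5 rad).
It also fails if it takes over 43 s, if anything falls off the work surface, if the arm or the gripper's body presses on something with over 40 N, if the wrist force passes 120 N, or if a joint passes its speed limit or range.

## Robot

A 6-joint arm with a two-finger parallel gripper is mounted at the origin on the work surface. World frame = base frame: x ahead of the robot, y to its left, z up, the work surface at z = 0. Lengths are in m, angles in rad, forces in N, time in s.
With the tool pointing down it reaches from about 0.35 to 0.875 m from the base axis. Payload 4.2 kg.
Tool frame: the origin (TCP) lies at the very end of the fingers, on their centre line; the grasp point (between the pads) lies 19 mm behind it; z points along the fingers, y is the line along which they close (so a half turn about z gives the same grasp; the last joint's range is limited). The gripper opens to 87 mm and grips with 3 to 60 N. Pads are 19 mm wide; open, the fingers measure 117 mm over their backs; the gripper's body (75 mm by 190 mm) begins 51 mm behind the grasp point.
Start: joints at [-0.942, 0.385, 0.008, 0, -1.194, -0.259], TCP at [0.226, -0.583, 0.223] pointing down, gripper open.
Joint ranges: [-3.14, 3.14], [-1.21, 2.06], [-1.07, 1.41], [-3.16, 2.05], [-2.99, -0.16], [-3.1, 3.1]. Speed limits (rad/s): [2.79, 2.79, 3.14, 3.14, 3.14, 3.14].

## Interface

Orientations are given as a unit quaternion [w, x, y, z].
In Python, from cell import r, eyes, models gives the robot as it stands.
- The arm moves only by the tool servo_tool, never from a script. Its arguments are lists of equal length, an entry for each row: "translation": the shift along the tool's x, y, z each as a share of 200 mm, from -1 to 1, a list of three; "turn": the turn about the tool's z as a share of 90 degrees, from -1 to 1. In form: {"translation": [[dx, dy, dz], ...], "turn": [turn, ...]}. A call has 1 to 5 rows; each row is the pose to reach, as a shift and turn from the pose commanded when the call began, along the tool's axes at that moment; what a row does not reach only later rows make up. A row lasts 1/12 s, in which the tool goes at most 41.7 mm and 7.16 degrees, less where a joint would pass 70% of its speed; a pose out of reach is approached as far as the arm can. A call with a number of a shift or a turn outside -1 to 1 is refused whole. A call with a gripper value outside its range is refused whole. "hand" is the opening, from -1 (shut) to 1 (fully open), so that 0 is half open, set as the call begins (left out, the last holds). The fingers move at their own pace and stop on an object; "force" is the grip in N (left out, the last holds). Time passes only in rows, so rows that repeat a pose let the fingers close. It gives the time, the measured TCP pose, the force, the opening and the grip force at its end, in the units of the state.
- r.observe(): the state, without advancing time (a new reading comes with each control period).
- eyes.grab_frame(name): name is "scene" or "top"; returns (picture, depth): 400x640x3 uint8, red, green, blue; 400x640 float32, m along the optical axis (not along the pixel's ray), 0 where there is no reading.
- eyes.get_calibration(name): a dict with "fx", "fy", "cx", "cy" (pixels), "D" ([k1, k2, p1, p2, k3] as OpenCV has them; the pictures are not rectified), "pose" (4x4, takes a point from camera to world coordinates). Camera axes: x right, y up, looking along -z (the intrinsics and any distortion apply to the point x, -y, -z); pixel columns grow to the right and rows downward; lengths in m; the calibration is good to about 2 mm. A picture is of the moment at which its call begins. get_calibration takes no time and is no camera call.
- r.sign_off(): hands the job in; it is judged then, once.
Trained networks look in the newest picture that a camera, given by its name, has taken for a name from the list of things; names that differ only in an ending like _2 or _b are one class to them, and where a whole thing is asked for, a point or a joint stands for the part that bears it (a point fixed in the world has none). Each returns a list of dicts, best first, with "conf" (0 to 1); they miss things now and then, are a little off and sometimes report something else, mostly with a low value. They report only what shows in the picture. A call takes as long as a camera call.
- models.find_in(camera, query): "rect" ([left, top, right, bottom] in pixels, round what is visible of it).
- models.cut_out(camera, query): "mask" (400x640 bool, what is visible of it) and "rect" ([left, top, right, bottom] in pixels, round what is visible of it).
The state is a dict: "time_s": time; "joint_pos": joint angles; "qd": joint speeds; "tau": joint torques, N m; "eef_pos": TCP position; "tcp_rot": TCP orientation; "ft_force": force on the tool from outside, world axes, zero at the start; "ft_torque": the same for the moment, N m; "grip_width": opening from 0.0 (shut) to 1.0 (fully open); "gripper_force": force on a finger pad.
Only numpy, scipy, OpenCV 4.12 (cv2) and the standard library are available. Lean on these libraries where they do the work, as an engineer would, in place of code of your own. Each camera call takes 0.05 s, during which the arm holds its last target. There are 200 camera calls.

## Working session

There is one attempt and no reset: what is moved stays moved. The work goes in short steps, Python scripts to look and compute and a tool call to move; the robot and the scene stay as the last step left them, time stands still between calls to the robot, and variables do not carry over. Pictures are saved under pics/ and viewed, at most 10 in all, crops included, and the job is handed in when it is done.

Besides the shell and the picture viewer there is one more tool, called after "Emit:" as name(argument=value, ...) on one line, values as JSON. servo_tool: Moves the arm, as the interface text tells. Shift numbers are shares of 200 mm and turn numbers shares of 90 degrees, none past 1 either way. Its arguments: {"type":"object","properties":{"translation":{"type":"array"},"turn":{"type":"array"},"hand":{"type":"number"},"force":{"type":"number"}},"required":["translation","turn"]}

```bash
mkdir -p pics; cat > h.py <<'E'
import numpy as np, cv2
from cell import r, eyes, models
def cal(n):
    c=eyes.get_calibration(n); K=np.array([[c['fx'],0,c['cx']],[0,c['fy'],c['cy']],[0,0,1.]]); return K,np.array(c['D'],float),np.array(c['pose'])
def cloud(n,depth,uv):
    uv=np.asarray(uv,float).reshape(-1,2); K,D,P=cal(n)
    q=cv2.undistortPoints(uv[:,None],K,D)[:,0]
    d=depth[uv[:,1].astype(int),uv[:,0].astype(int)]
    p=np.c_[q[:,0]*d,-q[:,1]*d,-d]; return (p@P[:3,:3].T+P[:3,3])[d>0]
def onplane(n,uv,z):
    uv=np.asarray(uv,float).reshape(-1,2); K,D,P=cal(n)
    q=cv2.undistortPoints(uv[:,None],K,D)[:,0]
    v=np.c_[q[:,0],-q[:,1],-np.ones(len(q))]@P[:3,:3].T
    return P[:3,3]+v*((z-P[2,3])/v[:,2])[:,None]
def proj(n,X):
    K,D,P=cal(n); X=(np.atleast_2d(X)-P[:3,3])@P[:3,:3]
    return cv2.projectPoints(X*[1,-1,-1],np.zeros(3),np.zeros(3),K,D)[0][:,0]
def mask(n,q):
    m=models.cut_out(n,q)
    return (m[0]['mask'],m[0]['conf']) if m else (None,0)
E
python3 - <<'E'
from h import *
np.set_printoptions(precision=4,suppress=True)
for n in ['top','scene']:
    im,d=eyes.grab_frame(n); cv2.imwrite(f'pics/{n}1.png',im[...,::-1]); np.savez(f'{n}1.npz',im=im,d=d)
    print(n,cal(n)[2][:3,3])
    for q in ['laminator','release','selector','spool_white','glue','spool_blue']:
        m,c=mask(n,q)
        if m is None: print(q,None);continue
        v,u=np.nonzero(m); P=cloud(n,d,np.c_[u,v])
        print(q,c,[u.min(),v.min(),u.max(),v.max()],np.median(P,0),np.percentile(P,2,axis=0),np.percentile(P,98,axis=0))
        np.save(f'm_{n}_{q}.npy',m)
s=r.observe();print(s['time_s'],s['eef_pos'],s['tcp_rot'],s['grip_width'])
E
```

```text
top [0.3215 0.0332 1.1643]
laminator 0.67 [np.int64(245), np.int64(134), np.int64(419), np.int64(281)] [0.5279 0.0278 0.0836] [ 0.3818 -0.1618  0.0327] [0.6756 0.209  0.0918]
release 0.5 [np.int64(346), np.int64(171), np.int64(358), np.int64(188)] [ 0.5901 -0.0241  0.1086] [ 0.5669 -0.0384  0.0923] [ 0.6154 -0.012   0.1232]
selector None
spool_white 0.57 [np.int64(423), np.int64(216), np.int64(439), np.int64(230)] [ 0.5069 -0.228   0.048 ] [ 0.4937 -0.2462  0.0073] [ 0.5236 -0.2153  0.0529]
glue 0.73 [np.int64(411), np.int64(267), np.int64(433), np.int64(285)] [ 0.3732 -0.197   0.0863] [ 0.3556 -0.2194  0.0239] [ 0.395  -0.1842  0.1225]
spool_blue 0.63 [np.int64(410), np.int64(266), np.int64(433), np.int64(286)] [ 0.3727 -0.1974  0.0831] [ 0.3537 -0.2269 -0.0017] [ 0.3994 -0.1842  0.1223]
scene [ 1.1153 -0.299   0.576 ]
laminator 0.7 [np.int64(202), np.int64(179), np.int64(411), np.int64(304)] [ 0.621  -0.0135  0.0839] [ 0.3931 -0.1775  0.0174] [0.6999 0.2022 0.1013]
release 0.74 [np.int64(277), np.int64(210), np.int64(300), np.int64(241)] [ 0.5922 -0.026   0.1037] [ 0.5397 -0.0423  0.0846] [ 0.6194 -0.0028  0.1212]
selector None
spool_white 0.98 [np.int64(168), np.int64(254), np.int64(188), np.int64(282)] [ 0.5193 -0.2333  0.0372] [ 0.4961 -0.2475  0.0016] [ 0.5246 -0.217   0.0511]
glue 0.65 [np.int64(159), np.int64(192), np.int64(184), np.int64(240)] [ 0.3901 -0.209   0.0638] [ 0.3772 -0.2273  0.0063] [ 0.3974 -0.1874  0.1187]
spool_blue 0.92 [np.int64(351), np.int64(186), np.int64(368), np.int64(213)] [0.6061 0.1349 0.1166] [0.583  0.1249 0.084 ] [0.6143 0.1771 0.1343]
0.7 [ 0.2259 -0.5827  0.2226] [ 0.     -0.1839  0.983  -0.    ] 1.0018779338155646
```

View pics/top1.png

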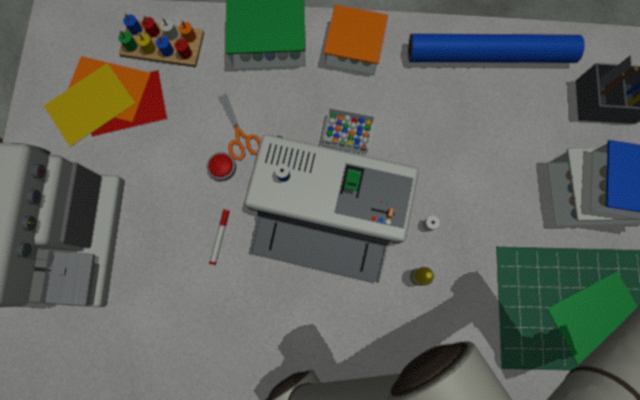

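View pics/scene1.png

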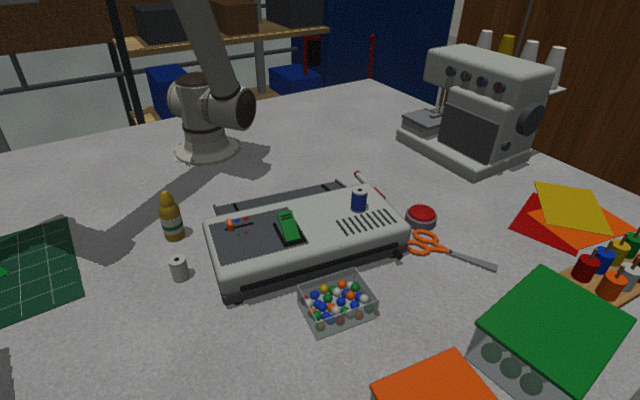

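The top view shows the lever at about (352,180), the orange selector at about (391,212), the blue and red dots at about (382,219) and (374,218), and the white spool at (432,223). The laminator is turned about -12°. Next I fit its pose.

```bash
cat > fit.py <<'E'
from h import *
np.set_printoptions(precision=4,suppress=True)
def fit():
    z=np.load('top1.npz'); d=z['d']; m=cv2.dilate(np.load('m_top_laminator.npy').astype(np.uint8),np.ones((5,5)))
    v,u=np.nonzero(m); P=cloud('top',d,np.c_[u,v]); P=P[(P[:,2]>.078)&(P[:,2]<.096)]
    (c,s,a)=cv2.minAreaRect(P[:,:2].astype(np.float32)*1000)
    return np.array(c)/1000,s,a,np.median(P[:,2])
if __name__=='__main__':
    c,s,a,zz=fit(); print(c,s,a,zz)
    b=cv2.boxPoints((c*1000,s,a))/1000
    e=b-np.roll(b,1,0); L=e[np.argmax(np.linalg.norm(e,axis=1))]; L=L*np.sign(L[1]); th=np.arctan2(-L[0],L[1]); print('yaw',np.degrees(th))
    R=np.array([[np.cos(th),-np.sin(th)],[np.sin(th),np.cos(th)]])
    w=lambda x,y,h:np.r_[c+R@[x,y],h]
    pts={'hinge':w(.045,-.045,.091),'press':w(.025,-.045,.091),'sel':w(-.035,-.15,.103),'selhot':w(-.035,-.114,.103)}
    for k,p in pts.items(): print(k,p)
    np.savez('pose.npz',c=c,th=th)
    out=[]
    for n,(x0,y0,x1,y1) in {'top':(235,125,445,290),'scene':(150,170,415,310)}.items():
        im=np.load(f'{n}1.npz')['im'][...,::-1][y0:y1,x0:x1]; k=3; im=cv2.resize(im,None,fx=k,fy=k,interpolation=cv2.INTER_CUBIC)
        f=lambda X:((proj(n,X)-[x0,y0]+.5)*k).astype(int)
        q=f([w(x,y,.085) for x,y in [(-.095,-.2),(.095,-.2),(.095,.2),(-.095,.2)]]); cv2.polylines(im,[q[:,None].astype(np.int32)],1,(255,0,255),1)
        for p in pts.values(): cv2.drawMarker(im,tuple(int(t) for t in f(p)[0]),(255,255,0),0,8,1)
        cv2.imwrite(f'pics/{n}2.png',im)
    n='top';d=np.load('top1.npz')
    for n in ['top','scene']:
        z=np.load(f'{n}1.npz'); m=np.load(f'm_{n}_laminator.npy'); h=cv2.cvtColor(z['im'],cv2.COLOR_RGB2HSV)
        o=(h[...,0]>4)&(h[...,0]<18)&(h[...,1]>120)&(h[...,2]>80)&(cv2.dilate(m.astype(np.uint8),np.ones((3,3)))>0)
        v,u=np.nonzero(o); print(n,'orange',len(u),u.mean(),v.mean(),onplane(n,[[u.mean(),v.mean()]],.096))
        m=np.load(f'm_{n}_release.npy');v,u=np.nonzero(m);P=cloud(n,z['d'],np.c_[u,v]);l=(P[:,:2]-c)@R
        print('lever local pct',np.percentile(l,[2,50,98],axis=0), np.polyfit(l[:,0],P[:,2],1))
E
python3 fit.py
```

```text
[0.5779 0.023 ] (398.8451232910156, 191.03350830078125) 80.2932357788086 0.08516742765900376
yaw -9.706766
hinge [ 0.6146 -0.029   0.091 ]
press [ 0.5949 -0.0256  0.091 ]
sel [ 0.5181 -0.119   0.103 ]
selhot [ 0.5241 -0.0835  0.103 ]
top orange 44 357.29545454545456 195.54545454545453 [[ 0.5548 -0.039   0.096 ]]
lever local pct [[-0.0029 -0.057 ]
 [ 0.0201 -0.0451]
 [ 0.0452 -0.0331]] [-0.6262  0.1211]
scene orange 71 284.943661971831 229.73239436619718 [[ 0.5905 -0.0331  0.096 ]]
lever local pct [[-0.035  -0.0603]
 [ 0.023  -0.0461]
 [ 0.0495 -0.0259]] [-0.2543  0.1091]
```

View pics/top2.png

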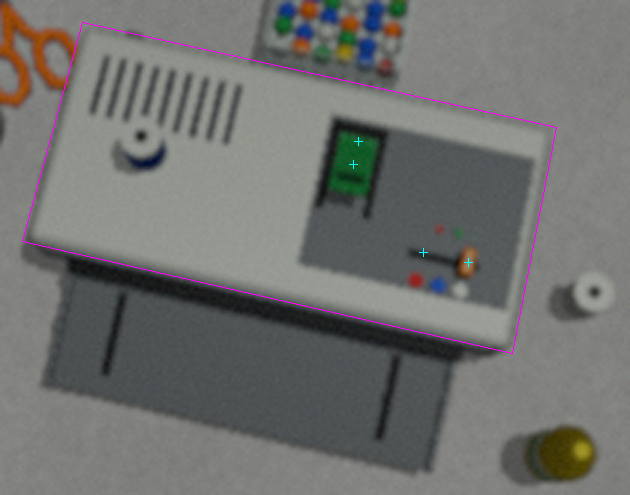

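View pics/scene2.png

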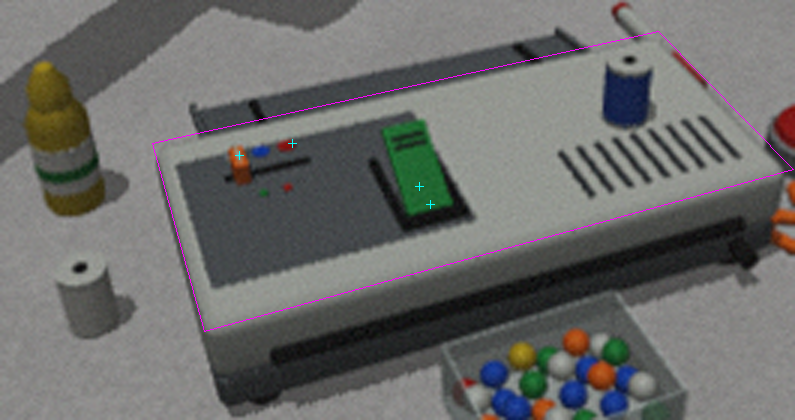

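The fit is good to about 2 mm on both views. Now I approach with the fingers shut and tool y turned to the laminator's y.

Emit:
servo_tool(translation=[[-0.1, 0.07, 0], [-0.25, 0.18, 0], [-0.41, 0.29, 0], [-0.57, 0.4, 0], [-0.7, 0.5, 0]], turn=[0.06, 0.13, 0.2, 0.27, 0.343], hand=-1, force=20)

```text
time_s: 1.12
eef_pos: [0.3212, -0.4372, 0.2227]
tcp_rot: [0.0, 0.087, 0.996, -0.0]
ft_force: [-0.1, -0.3, 0.6]
grip_width: 0.706
gripper_force: 0.0
```

```bash
cat > st.py <<'E'
from h import *
from scipy.spatial.transform import Rotation as Ro
np.set_printoptions(precision=4,suppress=True)
z=np.load('pose.npz');c,th=z['c'],z['th'];R=np.array([[np.cos(th),-np.sin(th)],[np.sin(th),np.cos(th)]])
s=r.observe();q=s['tcp_rot'];T=Ro.from_quat([q[1],q[2],q[3],q[0]]).as_matrix();p=np.array(s['eef_pos'])
print('t',s['time_s'],'tcp',p,'local',(p[:2]-c)@R,'yawerr',np.degrees(np.arctan2(T[1,1],T[0,1])-np.pi/2-th),'F',np.array(s['ft_force']),s['grip_width'])
for n,l in {'press':(.025,-.045),'behind':(-.035,-.178)}.items():
    g=np.r_[c+R@l,p[2]]; print(n,'tool shift/0.2:',T.T@(g-p)/.2)
E
python3 st.py
```

```text
t 1.1167 tcp [ 0.3212 -0.4372  0.2227] local [-0.1754 -0.4969] yawerr -0.2826480092045713 F [-0.1242 -0.336   0.628 ] 0.7061595638071902
press tool shift/0.2: [-0.9907  2.2643  0.0003]
behind tool shift/0.2: [-0.694   1.5979  0.0002]
```

Emit:
servo_tool(translation=[[-0.08, 0.18, 0], [-0.16, 0.36, 0], [-0.24, 0.54, 0], [-0.32, 0.72, 0], [-0.4, 0.9, 0]], turn=[0, 0, 0, 0, 0])

```text
time_s: 1.53
eef_pos: [0.4302, -0.2732, 0.223]
tcp_rot: [0.0, 0.084, 0.996, -0.0]
ft_force: [1.1, -0.2, 0.2]
grip_width: 0.33
gripper_force: 0.0
```

Emit:
servo_tool(translation=[[-0.08, 0.18, 0], [-0.16, 0.36, 0], [-0.24, 0.54, 0], [-0.32, 0.72, 0], [-0.4, 0.9, 0]], turn=[0, 0, 0, 0, 0])

```text
time_s: 1.95
eef_pos: [0.5394, -0.109, 0.223]
tcp_rot: [0.0, 0.084, 0.996, 0.0]
ft_force: [0.4, -1.3, 0.3]
grip_width: 0.019
gripper_force: 0.0
```

Emit:
servo_tool(translation=[[-0.06, 0.15, 0], [-0.12, 0.3, 0], [-0.17, 0.42, 0], [-0.19, 0.46, 0], [-0.19, 0.46, 0]], turn=[0, 0, 0, 0, 0])

```text
time_s: 2.37
eef_pos: [0.5924, -0.025, 0.222]
tcp_rot: [-0.0, 0.083, 0.997, -0.0]
ft_force: [-0.2, -0.0, -0.8]
grip_width: 0.006
gripper_force: 0.0
```

```bash
python3 st.py
```

```text
t 2.3667 tcp [ 0.5924 -0.025   0.222 ] local [ 0.0224 -0.0448] yawerr 0.17415966503316738 F [-0.1559 -0.0409 -0.7813] 0.006266599568973152
press tool shift/0.2: [-0.013 -0.001 -0.   ]
behind tool shift/0.2: [ 0.289  -0.665   0.0002]
```

Emit:
servo_tool(translation=[[-0.01, 0, 0.12], [-0.01, 0, 0.25], [-0.01, 0, 0.36], [-0.01, 0, 0.42], [-0.01, 0, 0.46]], turn=[0, 0, 0, 0, 0])

```text
time_s: 2.78
eef_pos: [0.5917, -0.0285, 0.1288]
tcp_rot: [-0.002, 0.085, 0.996, -0.0]
ft_force: [0.6, 0.3, 0.4]
grip_width: 0.001
gripper_force: 0.0
```

Emit:
servo_tool(translation=[[0, 0, 0.03], [0, 0, 0.06], [0, 0, 0.09], [0, 0, 0.12], [0, 0, 0.15]], turn=[0, 0, 0, 0, 0])

```text
time_s: 3.2
eef_pos: [0.5941, -0.027, 0.1014]
tcp_rot: [0.001, 0.084, 0.996, 0.0]
ft_force: [-1.4, -0.5, 4.6]
grip_width: 0.007
gripper_force: 1.8
```

Emit:
servo_tool(translation=[[0, 0, 0.01], [0, 0, 0.02], [0, 0, 0.03], [0, 0, 0.04], [0, 0, 0.04]], turn=[0, 0, 0, 0, 0])

```text
time_s: 3.62
eef_pos: [0.5931, -0.0269, 0.0921]
tcp_rot: [-0.0, 0.084, 0.996, -0.0]
ft_force: [-1.0, 0.4, 0.0]
grip_width: 0.007
gripper_force: 0.4
```

Emit:
servo_tool(translation=[[0, 0, 0.005], [0, 0, 0.01], [0, 0, 0.015], [0, 0, 0.015], [0, 0, 0.015]], turn=[0, 0, 0, 0, 0])

```text
time_s: 4.03
eef_pos: [0.5934, -0.0269, 0.0913]
tcp_rot: [0.0, 0.084, 0.996, -0.0]
ft_force: [-5.0, 1.0, 10.9]
grip_width: 0.007
gripper_force: 5.3
```

Emit:
servo_tool(translation=[[0, 0, -0.04], [0, 0, -0.12], [0, 0, -0.2], [0, 0, -0.26], [0, 0, -0.3]], turn=[0, 0, 0, 0, 0])

```text
time_s: 4.45
eef_pos: [0.5946, -0.0269, 0.1511]
tcp_rot: [0.002, 0.084, 0.996, 0.0]
ft_force: [0.7, -0.0, -0.5]
grip_width: 0.009
gripper_force: 0.0
```

Emit:
servo_tool(translation=[[0.05, -0.12, 0], [0.12, -0.26, 0], [0.2, -0.44, 0], [0.27, -0.6, 0], [0.3, -0.66, 0]], turn=[0, 0, 0, 0, 0])

```text
time_s: 4.87
eef_pos: [0.5095, -0.1493, 0.1492]
tcp_rot: [-0.001, 0.086, 0.996, 0.0]
ft_force: [0.2, 0.4, -0.7]
grip_width: 0.009
gripper_force: 0.0
```

```bash
python3 st.py; python3 - <<'E'
from h import *
np.set_printoptions(precision=4,suppress=True)
z=np.load('pose.npz');c,th=z['c'],z['th'];R=np.array([[np.cos(th),-np.sin(th)],[np.sin(th),np.cos(th)]])
o=[]
for n,(x0,y0,x1,y1) in {'top':(320,150,450,250),'scene':(180,180,310,280)}.items():
    im,d=eyes.grab_frame(n); o.append(cv2.resize(im[y0:y1,x0:x1,::-1],None,fx=3,fy=3,interpolation=cv2.INTER_CUBIC))
    m,k=mask(n,'release')
    if m is not None:
        m=cv2.erode(m.astype(np.uint8),np.ones((3,3)));v,u=np.nonzero(m);P=cloud(n,d,np.c_[u,v]);l=(P[:,:2]-c)@R
        print(n,k,np.percentile(np.c_[l,P[:,2]],[5,50,95],axis=0),np.polyfit(l[:,0],P[:,2],1))
cv2.imwrite('pics/c3.png',np.hstack(o))
E
```

```text
t 4.8667 tcp [ 0.5095 -0.1493  0.1492] local [-0.0383 -0.1814] yawerr -0.13430455130993177 F [ 0.1808  0.3587 -0.7076] 0.009411195295208176
press tool shift/0.2: [-0.315   0.6826 -0.0005]
behind tool shift/0.2: [-0.0165  0.0169 -0.    ]
top 0.51 [[0.0496 0.2289 0.0023]
 [0.1038 0.281  0.0088]
 [0.1886 0.3432 0.0134]] [-0.049   0.0143]
scene 0.75 [[-0.0055 -0.0592  0.089 ]
 [ 0.0211 -0.0468  0.0906]
 [ 0.0467 -0.034   0.0921]] [0.0068 0.0904]
```

View pics/c3.png

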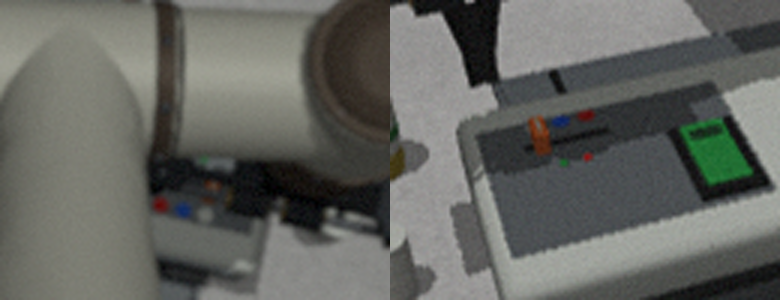

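The right panel shows the lever flush in its rims (fitted slope about 0) and the selector still at off at about (540,135). I lower the fingers behind the selector.

Emit:
servo_tool(translation=[[-0.015, 0, 0.08], [-0.015, 0, 0.16], [-0.015, 0, 0.23], [-0.015, 0, 0.27], [-0.015, 0, 0.285]], turn=[0, 0, 0, 0, 0])

```text
time_s: 5.48
eef_pos: [0.5151, -0.1466, 0.091]
tcp_rot: [-0.001, 0.084, 0.996, -0.0]
ft_force: [0.1, 0.7, -0.3]
grip_width: 0.003
gripper_force: 0.0
```

Emit:
servo_tool(translation=[[0, 0.015, 0], [0, 0.03, 0], [0, 0.045, 0], [0, 0.06, 0], [0, 0.075, 0]], turn=[0, 0, 0, 0, 0])

```text
time_s: 5.9
eef_pos: [0.5182, -0.1325, 0.0934]
tcp_rot: [0.001, 0.084, 0.996, -0.0]
ft_force: [-0.7, -3.2, 0.3]
grip_width: 0.002
gripper_force: 1.4
```

```bash
python3 st.py
```

```text
t 5.9 tcp [ 0.5182 -0.1325  0.0934] local [-0.0326 -0.1633] yawerr 0.052909039222865696 F [-0.6847 -3.2181  0.2874] 0.0019191646562880275
press tool shift/0.2: [-0.2884  0.5913  0.0004]
behind tool shift/0.2: [ 0.0122 -0.0734 -0.    ]
```

Emit:
servo_tool(translation=[[0.005, 0.02, 0.01], [0.005, 0.04, 0.01], [0.005, 0.06, 0.01], [0.005, 0.08, 0.01], [0.005, 0.1, 0.01]], turn=[0, 0, 0, 0, 0])

```text
time_s: 6.32
eef_pos: [0.5196, -0.1125, 0.0903]
tcp_rot: [-0.001, 0.084, 0.996, -0.0]
ft_force: [-0.3, -5.2, -0.6]
grip_width: 0.004
gripper_force: 2.2
```

Emit:
servo_tool(translation=[[0, 0.01, 0], [0, 0.02, 0], [0, 0.03, 0], [0, 0.035, 0], [0, 0.035, 0]], turn=[0, 0, 0, 0, 0])

```text
time_s: 6.73
eef_pos: [0.5215, -0.1053, 0.0905]
tcp_rot: [0.0, 0.084, 0.996, 0.0]
ft_force: [0.5, -0.1, -0.1]
grip_width: 0.002
gripper_force: 0.0
```

```bash
python3 st.py
```

```text
t 6.7333 tcp [ 0.5215 -0.1053  0.0905] local [-0.034 -0.136] yawerr 0.03584752375290687 F [ 0.5189 -0.118  -0.0596] 0.0021804790440441723
press tool shift/0.2: [-0.2951  0.4547  0.0005]
behind tool shift/0.2: [ 0.0053 -0.2101 -0.0002]
```

Emit:
servo_tool(translation=[[0, 0.005, 0], [0, 0.01, 0], [0, 0.015, 0], [0, 0.015, 0]], turn=[0, 0, 0, 0])

```text
time_s: 7.07
eef_pos: [0.5218, -0.1027, 0.0906]
tcp_rot: [0.0, 0.084, 0.996, 0.0]
ft_force: [0.1, 0.1, -0.8]
grip_width: 0.002
gripper_force: 0.0
```

Emit:
servo_tool(translation=[[0, 0.004, 0], [0, 0.008, 0], [0, 0.01, 0], [0, 0.01, 0]], turn=[0, 0, 0, 0])

```text
time_s: 7.4
eef_pos: [0.522, -0.1009, 0.0906]
tcp_rot: [0.0, 0.084, 0.996, 0.0]
ft_force: [0.3, 0.5, 0.0]
grip_width: 0.005
gripper_force: 0.0
```

```bash
python3 - <<'E'
from h import *
im,d=eyes.grab_frame('scene'); cv2.imwrite('pics/c4.png',cv2.resize(im[180:280,180:310,::-1],None,fx=5,fy=5,interpolation=cv2.INTER_CUBIC))
E
```

```text
(no output)
```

View pics/c4.png

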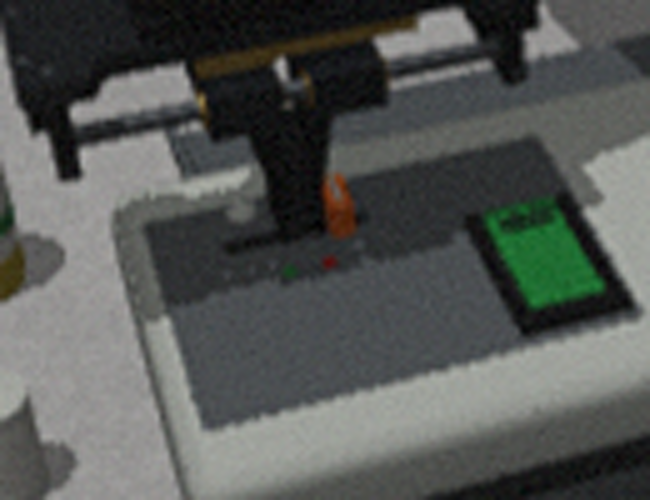

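The selector is ahead of the fingers at about (340,205), near the far end of its slot, and the lever is flush. I back off, rise and check the selector's position with the view clear.

Emit:
servo_tool(translation=[[0, -0.03, 0], [0, -0.06, -0.02], [0, -0.08, -0.12], [0, -0.08, -0.24], [0, -0.08, -0.32]], turn=[0, 0, 0, 0, 0])

```text
time_s: 7.87
eef_pos: [0.5198, -0.1178, 0.1566]
tcp_rot: [0.001, 0.085, 0.996, -0.0]
ft_force: [1.0, 0.2, 0.6]
grip_width: 0.003
gripper_force: 0.0
```

Emit:
servo_tool(translation=[[0, -0.1, -0.05], [0, -0.25, -0.1], [0, -0.45, -0.15], [0, -0.6, -0.15], [0, -0.65, -0.15]], turn=[0, 0, 0, 0, 0])

```text
time_s: 8.28
eef_pos: [0.4967, -0.2485, 0.1856]
tcp_rot: [0.001, 0.086, 0.996, -0.0]
ft_force: [0.2, -0.4, -0.2]
grip_width: 0.006
gripper_force: 0.0
```

```bash
python3 st.py; python3 - <<'E'
from h import *
z=np.load('pose.npz');c,th=z['c'],z['th'];R=np.array([[np.cos(th),-np.sin(th)],[np.sin(th),np.cos(th)]])
im,d=eyes.grab_frame('scene'); k=6;b=cv2.resize(im[190:280,180:310,::-1],None,fx=k,fy=k,interpolation=cv2.INTER_CUBIC)
for y,col in ((-.15,(255,255,255)),(-.132,(255,0,0)),(-.114,(255,0,255))):
    X=[[*(c+R@[-.035+dx,y]),h] for dx,h in ((-.011,.103),(.011,.103),(.011,.085))]
    q=((proj('scene',X)-[180,190]+.5)*k).astype(np.int32); cv2.polylines(b,[q[:,None]],False,col,1)
cv2.imwrite('pics/c5.png',b)
E
```

```text
t 8.2833 tcp [ 0.4967 -0.2485  0.1856] local [-0.0342 -0.2813] yawerr -0.18141046795151602 F [ 0.1804 -0.4377 -0.1598] 0.005636998638692137
press tool shift/0.2: [-0.2925  1.1826 -0.0002]
behind tool shift/0.2: [ 0.0054  0.5166 -0.0003]
```

View pics/c5.png

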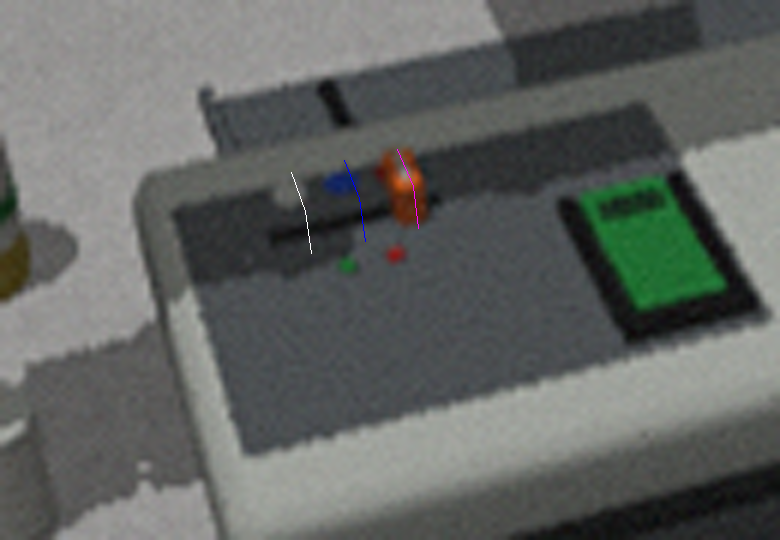

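The selector sits on the predicted hot line at about (405,190), by the red dot. The lever is flush and the laminator has not moved, so I hand in.

```bash
python3 -c "
from cell import r
print(r.sign_off())"
```

```text
the job is handed in; nothing more can be done
None
```

I pressed the release lever flush, then slid the selector past cold to the hot stop, and handed the job in at about 8.3 s; the last picture showed both in place and the laminator unmoved, but sign-off gave no verdict.

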